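Clamp the salt jar in its holder with the sunken knob

ROBOT

A 7-joint arm with a two-finger parallel gripper is mounted at the origin on the work surface. World frame = base frame: x ahead of the robot, y to its left, z up, the work surface at z = 0. Lengths are in mm, angles in rad, forces in N, time in s.
With the tool pointing down it reaches from about 350 to 900 mm from the base axis. Payload 19.9 kg.
Tool frame: the origin (TCP) lies at the very end of the fingers, on their centre line; the grasp point (between the pads) lies grip_point_offset behind it (grip_point_offset is the distance from the TCP to the grasp point, in mm); y points along the fingers, x is the direction in which the jaws open and shut, and the axes are right-handed (so a half turn about y gives the same grasp; the last joint's range is limited). The gripper opens to 94 mm and grips with 3 to 60 N. Pads are 16 mm wide; open, the fingers measure 119 mm over their backs; the gripper's body (75 mm by 177 mm) begins 78 mm behind the grasp point.
Start: joints at [1.087, 0.417, -0.01, 1.614, 0.005, 1.111, -0.053], TCP at [267.22, -564.971, 205.425] pointing down, gripper open.
Joint ranges: [-2.81, 2.81], [-0.39, 2.02], [-1.27, 1.25], [0.06, 2.57], [-1.19, 4.33], [0.19, 2], [-2.82, 2.82]. Speed limits (rad/s): [1.89, 1.89, 2.39, 2.39, 3.01, 3.01, 3.01].

INTERFACE

Orientations are given as a unit quaternion [x, y, z, w].
In Python, from plant import * gives the robot as it stands.
- The arm moves only by the tool send_rows, never from a script. Its argument "deltas" is a list of rows, each a list of 3 entries, a list of its own where there are three numbers: the shift along the world's x, y, z in m, then the turn about the world's z in degrees, then the opening in per cent of the stroke, from 0 (shut) to 100 (fully open). In form: [[[x, y, z], spin, fingers], ...]. A call has 1 to 5 rows; each row is the pose to reach, as a shift and turn from the pose measured when the call began; what a row does not reach only later rows make up. A row lasts 1/10 s, in which the tool goes at most 50 mm and 8.59 degrees, less where a joint would pass 70% of its speed; a pose out of reach is approached as far as the arm can. A call with a gripper value outside its range is refused whole. The fingers move at their own pace and stop on an object; "squeeze" is the grip in N (left out, the last holds). Time passes only in rows, so rows that repeat a pose let the fingers close. It gives the time, the measured TCP pose, the force and the opening at its end, in the units of the state.
- get_state(): the state, without advancing time (a new reading comes with each control period).
- capture(name): name is "side" or "top" or "wrist"; returns the picture (420x560x3 uint8, red, green, blue); there is no depth.
- camera_info(name): a dict with "intrinsics" (3x3 intrinsics, pixels), "view" (4x4, takes a point from world to camera coordinates). Camera axes: x right, y down, z forward; pixel columns grow to the right and rows downward; lengths in mm; the calibration is good to about 2 mm. A picture is of the moment at which its call begins: read the wrist's pose just before it. camera_info takes no time and is no camera call; for the wrist camera it gives the pose at the moment of the call.
- hand_in(): hands the job in, once; it reports no verdict.
The state is a dict: "clock": time; "qpos": joint angles; "qvel": joint speeds; "tau": joint torques, N m; "ee_pos": TCP position; "eef_rot": TCP orientation; "contact_force": force on the tool from outside, world axes, zero at the start; "wrist_torque": the same for the moment, N m; "finger_gap": finger opening in mm.
Only numpy, scipy, OpenCV 4.12 (cv2) and the standard library are available. Lean on these libraries where they do the work, as an engineer would, in place of code of your own. Each camera call takes 0.05 s, during which the arm holds its last target. There are 200 camera calls.

TASK

The trolley is about to be wheeled over the balcony sill: set the ceramic salt jar down upright in the empty bay of the white holder and let go of it, then turn the small knob sunk in the holder's round well clockwise until the sliding pad presses the jar snugly against the V stop, with a squeeze of about 11 newtons. The jar is brittle, so feel the knob's resistance and never squeeze it with 24 newtons or more; do not press the fingers hard on the well, and leave everything else on the trolley where it stands.

Things in the scene. Friction and masses are not known exactly. Their poses are not given: they have to be found in the camera images.
- jar_mid (a point): centre (half-way up) of the loose salt jar: an upright white ceramic cylinder 54 in diameter with a slightly narrower cork lid, 72 high overall, about 0.3 kg; z up its axis
- jar: the same jar; origin at the centre of its underside
- bay (a point): spot on the floor of the holder's bay (8 above the trolley top, level) where the centre of the jar's underside is to be set down; the frame is the holder's: +y points along the clamping direction, from the knob towards the V stop, x across it. Between pad and V stop the jar has 6 to 19 mm of play at the start, so it can be set down within about 3 mm of this spot; the walls of the stop reach only 18 above the bay floor
- holder: white plastic clamping holder fixed to the trolley top: base plate 110 (x) by 260 (y) and 8 thick, y from -155 to +105 of its origin, which lies on the trolley top; carries the well block at -y, the bay in the middle and the V stop at +y
- well: white block 110 x 110 and 42 high on the holder, with a round well 74 in diameter and 34 deep in its top, open upwards; origin under its centre, on the knob's axis, 100 towards -y of the holder's origin
- knob_grip (a point): point on the vertical axis of the sunken knob, 22 above the well's floor (30 above the trolley top), at the height to grip. The knob is a grey bar 28 long (along this point's x), 14 wide (its y) and 26 high on a 5 thick disc of 34 diameter that lies on the well's floor; the bar's top is 4 below the well's rim. Grip it across its 14 width; fingers must enter the well only partly open.
- knob (a joint): turn of the knob, rad, growing clockwise seen from above, 0 to 4.2, at first 0 to 0.8; the pad advances 6.0 mm per rad and the jar is snug after 1.2 to 3.5 rad in all (regrasp). While turning, the moment is 0.12 N m of friction + 0.006 N m per N of pad force. After a stop, friction may leave it up to 0.12 either side of 0.006 x force: judge by its rise over equal small steps. Let go, it stays
- pad: black pad at the end of the sliding jaw, 42 wide (x), 16 high (z), centred 18 above the trolley top, on springs: its pressing force grows by some 5 to 8 N for each mm that the jaw advances after the jar sits against the V stop (some 30 to 50 N per radian of the knob). A loose jar is pushed along with 1 to 4 N first. Origin at the centre of its front face, +y towards the jar
- stop: white V stop on the holder, 18 high, open towards the pad, adjusted by up to 4 mm along the holder from one start to the next; its origin is near that of the holder. The jar rests against both of its faces when its axis is 36 towards +y of this origin (3 to 11 beyond the bay spot)
- mortar: ceramic mortar, an open bowl 90 wide and 58 high, a bystander; origin under its centre
- tumbler: green glass tumbler, 68 wide and 85 high, a bystander; origin under its centre
- pestle: ceramic pestle lying down, 130 long and 26 thick, a bystander; origin under its middle
- opener: flat steel bottle opener, 150 long, 40 wide, 5 thick, lying on the trolley, a bystander; origin under its middle
- bento: grey bento box with a black clip-on lid, 116 x 196 x 61 high, a bystander; origin under its centre
- cloche: glass cloche (dome with a ball on top), 130 wide and 149 high, a bystander; origin under its centre
Things that resemble listed ones, but are neither listed nor needed, are in the scene too. What is shaped like the jar but black or yellow is not meant.

How it is judged:
By the outcome, as a careful person would: the job done as asked, in the order asked, and still so for the second after the job is handed in, with the robot touching nothing.
It also fails if it takes over 67 s, if anything falls off the work surface, if the arm or the gripper's body presses on something with over 40 N, if the wrist force passes 120 N, or if a joint passes its speed limit or range.

## Working session

There is one attempt and no reset: what is moved stays moved. The work goes in short steps, Python scripts to look and compute and a tool call to move; the robot and the scene stay as the last step left them, time stands still between calls to the robot, and variables do not carry over. Pictures are saved under pics/ and viewed, about 8 in all and at most 12, crops included, and the job is handed in when it is done.

Besides the shell and the picture viewer there is one more tool, called after "Emit:" by a JSON object that holds its "name" and its "arguments", one argument or row to a line. send_rows: Moves the arm, as the interface text tells. Its arguments: {"type":"object","properties":{"deltas":{"type":"array","items":{"type":"array"}},"squeeze":{"type":"number"}},"required":["deltas"]}

```bash
mkdir -p pics; ls; python3 - <<'E'
from plant import *
import cv2, numpy as np
s=get_state(); print({k:np.round(v,3) for k,v in s.items()})
for n in("side","top"):
    im=capture(n); cv2.imwrite(f"pics/{n}0.png",im[...,::-1]); c=camera_info(n); print(n,np.round(c["intrinsics"],1).tolist(),np.round(c["view"],3).tolist())
E
```

```text
pics
{'clock': np.float64(0.0), 'qpos': array([ 1.088,  0.418, -0.01 ,  1.614,  0.005,  1.111, -0.053]), 'qvel': array([-0.001,  0.001, -0.001, -0.   , -0.   , -0.001, -0.002]), 'tau': array([-1.0000e-03, -8.5126e+01,  6.3900e-01, -4.2600e+01, -4.9000e-02,
        1.9000e-02,  0.0000e+00]), 'ee_pos': array([ 267.04 , -564.666,  204.826]), 'eef_rot': array([-0.597,  0.379, -0.378,  0.598]), 'contact_force': array([-0.297,  0.445,  0.347]), 'wrist_torque': array([-0.009,  0.026,  0.016]), 'finger_gap': np.float64(94.26)}
side [[483.9, 0.0, 275.7], [0.0, 483.9, 218.8], [0.0, 0.0, 1.0]] [[-0.718, -0.697, -0.002, 371.123], [-0.348, 0.361, -0.865, 267.89], [0.603, -0.62, -0.502, 997.805], [0.0, 0.0, 0.0, 1.0]]
top [[471.2, 0.0, 282.8], [0.0, 471.2, 199.5], [0.0, 0.0, 1.0]] [[-0.02, -1.0, -0.009, -18.846], [-0.996, 0.021, -0.091, 570.134], [0.091, 0.007, -0.996, 1135.697], [0.0, 0.0, 0.0, 1.0]]
```

View pics/top0.png

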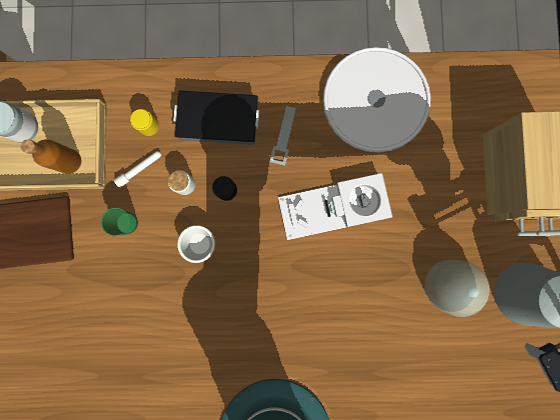

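View pics/side0.png

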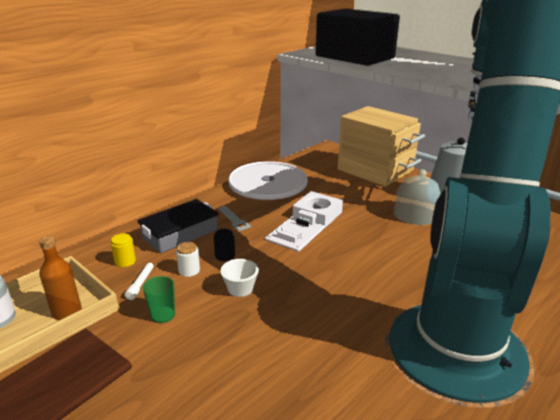

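Candidates for the jar are the white one with a cork lid at top (181,182), the black one at (224,188) and the yellow one at (144,122). The mortar at (196,244) is also white. I choose the white jar with the cork and check it in a close crop.

```bash
cat > h.py <<'E'
from plant import *
import cv2, numpy as np
def ray(n,uv,z,c=None):
    c=c or camera_info(n); K=c["intrinsics"];V=np.array(c["view"]);R=V[:3,:3];o=-R.T@V[:3,3]
    d=R.T@np.linalg.inv(K)@np.array([uv[0],uv[1],1.]); return (o+d*(z-o[2])/d[2])
def proj(n,p,c=None):
    c=c or camera_info(n);V=np.array(c["view"]);q=c["intrinsics"]@(V[:3,:3]@np.array(p,float)+V[:3,3]);return q[:2]/q[2]
E
python3 - <<'E'
from h import *
im=cv2.imread("pics/top0.png")
a=cv2.resize(im[160:250,270:400],None,fx=5,fy=5,interpolation=cv2.INTER_CUBIC)
b=cv2.resize(im[160:210,150:210],None,fx=5,fy=5,interpolation=cv2.INTER_CUBIC)
s=cv2.imread("pics/side0.png")
d=cv2.resize(s[235:285,160:220],None,fx=5,fy=5,interpolation=cv2.INTER_CUBIC) if 0 else cv2.resize(s[235:285,160:190],None,fx=5,fy=5)
c=np.zeros((600,800,3),np.uint8); c[:450,:650]=a
c2=np.zeros((600,800,3),np.uint8); c=c; c[450:600,0:360]=cv2.resize(b,(360,300))[:150]; 
c[300:600,500:800]=cv2.resize(b,(300,250)).repeat(1,0)[:300] if 0 else c[300:600,500:800]
c[450:600,400:640]=cv2.resize(s[235:285,150:230],(240,150))
cv2.imwrite("pics/crop.png",c)
# holder white blob
g=(im.min(2)>125)&(im.max(2).astype(int)-im.min(2)<40); n,l,st,ce=cv2.connectedComponentsWithStats(g.astype(np.uint8))
for i in range(1,n):
    if st[i,4]>60 and 130<ce[i,1]<260: print(st[i],ce[i])
m=(l==l[185,383]).astype(np.uint8); m=np.zeros_like(m)+(g&(np.arange(560)[None]>270)&(np.arange(560)[None]<400)&(np.arange(420)[:,None]>168)&(np.arange(420)[:,None]<245)).astype(np.uint8)
cn=np.vstack([k for k in cv2.findContours(m,0,1)[0] if cv2.contourArea(k)>60]); r=cv2.minAreaRect(cn); print(r,cv2.boxPoints(r).tolist())
for uv in cv2.boxPoints(r): print(uv,ray("top",uv,8).round(),ray("top",uv,42).round())
print("jar",ray("top",(181,182),60),ray("top",(365,200),30))
E
```

```text
[114 152  48  35 402] [136.30099502 169.51243781]
[270 157  17   9  70] [277.97142857 161.04285714]
[170 173  25  22 150] [186.54666667 187.50666667]
[ 278  174  115   66 4389] [334.01070859 206.68421053]
[178 226  36  37 818] [194.9205379  241.49755501]
[518 232  42   4 135] [539.79259259 233.6962963 ]
((334.59954833984375, 205.91464233398438), (45.52893829345703, 107.86255645751953), 77.69197845458984) [[277.0552062988281, 195.16978454589844], [382.4386291503906, 172.17701721191406], [392.1438903808594, 216.6595001220703], [286.7604675292969, 239.6522674560547]]
[277.0552  195.16978] [582. -16.   8.] [579. -17.  42.]
[382.43863 172.17702] [ 635. -282.    8.] [ 630. -275.   42.]
[392.1439 216.6595] [ 523. -302.    8.] [ 521. -294.   42.]
[286.76047 239.65227] [471. -38.   8.] [471. -38.  42.]
jar [613.82527367 213.15890883  60.        ] [ 563.74589119 -232.01431715   30.        ]
```

View pics/crop.png

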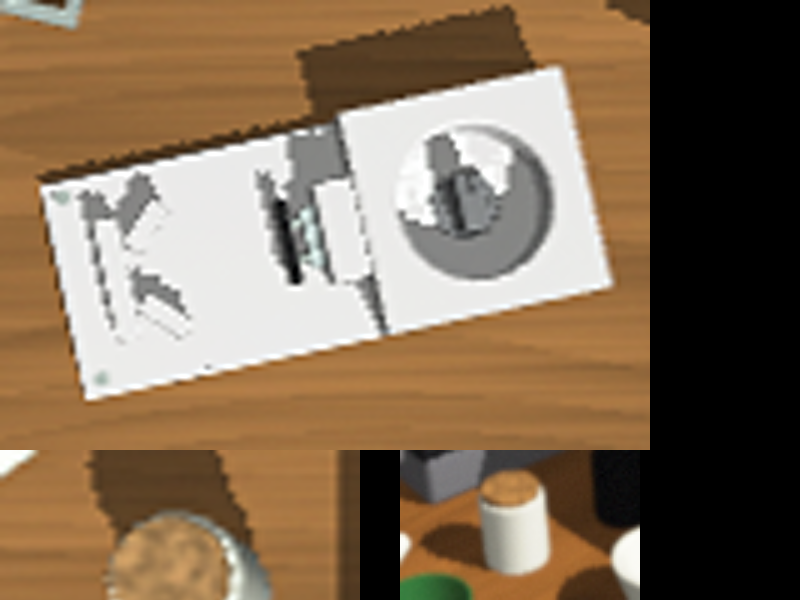

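The picture shows the chosen jar white with a cork. In the enlarged crop, the well block's top corners are at about (560,67), (612,285), (385,333) and (338,113). The base end corners are at (40,183) and (87,400).

```bash
python3 - <<'E'
from h import *
import plant
from scipy.spatial.transform import Rotation as Ro
print([x for x in dir(plant) if not x.startswith('_')], getattr(plant,'grip_point_offset',None))
f=lambda p:((p[0]+.5)/5-.5+270,(p[1]+.5)/5-.5+160)
q=[ray("top",f(p),42)[:2] for p in[(560,67),(612,285),(385,333),(338,113)]]
e=[ray("top",f(p),8)[:2] for p in[(40,183),(87,400)]]
w=np.mean(q,0);E=np.mean(e,0);d=E-w;L=np.linalg.norm(d);print("well",w,"end",E,"L(205)",L,"yaw of +y deg",np.degrees(np.arctan2(d[1],d[0])));d/=L
print([np.linalg.norm(q[i]-q[(i+1)%4]).round(1) for i in range(4)])
print("holder org",w+100*d)
# jar: cork centroid in top & side
for n,c0,r,z in(("top",(181,182),16,72),("side",(188,255),22,72)):
    im=cv2.imread(f"pics/{n}0.png").astype(int)
    hsv=cv2.cvtColor(im.astype(np.uint8),cv2.COLOR_BGR2HSV)
    print(n,[hsv[c0[1]+dy,c0[0]].tolist() for dy in range(-14,18,2)])
s=get_state();R=Ro.from_quat(s["eef_rot"]).as_matrix();print(R.round(3))
c=camera_info("wrist");V=np.array(c["view"]);print("cam pos in tool",(R.T@(-V[:3,:3].T@V[:3,3]-s["ee_pos"])).round(), "optic axis tool",(R.T@V[2,:3]).round(2),np.round(c["intrinsics"][0],0))
E
```

```text
['PlanningError', 'camera_info', 'capture', 'get_state', 'grip_point_offset', 'hand_in'] 18.8
well [ 564.1954353  -228.45724243] end [525.3849401 -28.1674258] L(205) 204.0153552678989 yaw of +y deg 100.96639417027305
[np.float64(108.9), np.float64(112.3), np.float64(109.2), np.float64(110.7)]
holder org [ 545.17211466 -130.28334941]
top [[16, 153, 85], [17, 87, 105], [17, 133, 153], [17, 130, 175], [17, 129, 180], [16, 130, 192], [16, 128, 180], [17, 127, 175], [17, 129, 172], [17, 130, 169], [16, 131, 163], [19, 68, 194], [42, 19, 205], [20, 56, 186], [16, 155, 161], [15, 153, 162]]
side [[12, 97, 92], [16, 153, 173], [16, 156, 196], [15, 152, 178], [16, 153, 187], [16, 155, 199], [15, 107, 186], [26, 16, 233], [26, 18, 217], [27, 21, 217], [26, 18, 214], [28, 18, 213], [26, 18, 214], [26, 19, 211], [26, 21, 210], [28, 18, 209]]
[[ 0.428 -0.001  0.904]
 [-0.904  0.001  0.428]
 [-0.001 -1.    -0.   ]]
cam pos in tool [   0. -179.   71.] optic axis tool [ 0.    0.97 -0.24] [295.   0. 277.]
```

Emit:
{"name": "send_rows", "arguments": {
  "deltas": [
    [[0, 0, 0.045], 0, 100],
    [[0.015, 0.03, 0.07], 8, 100],
    [[0.035, 0.07, 0.075], 16, 100],
    [[0.055, 0.115, 0.075], 24, 100],
    [[0.075, 0.16, 0.075], 32, 100]
  ]
}}

```text
clock: 0.6
ee_pos: [342.5, -402.9, 279.9]
eef_rot: [0.679, -0.198, 0.197, -0.679]
contact_force: [1.3, -0.4, -0.1]
finger_gap: 93.7
```

Emit:
{"name": "send_rows", "arguments": {
  "deltas": [
    [[0.02, 0.045, 0], 8, 100],
    [[0.04, 0.09, 0], 16, 100],
    [[0.06, 0.135, 0], 24, 100],
    [[0.08, 0.18, 0], 32, 100],
    [[0.1, 0.225, 0], 40, 100]
  ]
}}

```text
clock: 1.1
ee_pos: [442.7, -176.0, 279.9]
eef_rot: [0.706, 0.049, -0.049, -0.705]
contact_force: [1.4, -0.9, 1.0]
finger_gap: 93.7
```

Emit:
{"name": "send_rows", "arguments": {
  "deltas": [
    [[0.02, 0.045, 0], 8, 100],
    [[0.04, 0.09, 0], 8, 100],
    [[0.06, 0.135, 0], 8, 100],
    [[0.08, 0.18, 0], 8, 100],
    [[0.1, 0.225, 0], 8, 100]
  ]
}}

```text
clock: 1.6
ee_pos: [543.1, 50.8, 279.8]
eef_rot: [0.701, 0.098, -0.098, -0.7]
contact_force: [0.9, -0.9, 0.4]
finger_gap: 94.1
```

Emit:
{"name": "send_rows", "arguments": {
  "deltas": [
    [[0.02, 0.045, 0], 0, 100],
    [[0.04, 0.09, 0], -4, 100],
    [[0.06, 0.135, -0.02], -4, 100],
    [[0.07, 0.16, -0.06], -4, 100],
    [[0.07, 0.16, -0.06], -4, 100]
  ]
}}

```text
clock: 2.1
ee_pos: [610.9, 214.2, 214.0]
eef_rot: [0.703, 0.072, -0.078, -0.703]
contact_force: [-1.2, -0.9, -0.4]
finger_gap: 93.9
```

```bash
python3 - <<'E'
from h import *
from scipy.spatial.transform import Rotation as Ro
s=get_state();c=camera_info("wrist");im=capture("wrist")[...,::-1].copy();cv2.imwrite("pics/w1.png",im)
h=cv2.cvtColor(im,cv2.COLOR_BGR2HSV)
R=Ro.from_quat(s["eef_rot"]).as_matrix();print(s["ee_pos"],s["qpos"].round(2),"jaw yaw",np.degrees(np.arctan2(R[1,0],R[0,0])))
p=proj("wrist",ray("top",(180.5,180),72),c);print(ray("top",(180.5,180),72),p)
x,y=p.astype(int); print(h[y,x])
import json;json.dump({"K":np.array(c["intrinsics"]).tolist(),"V":np.array(c["view"]).tolist()},open("w1.json","w"))
E
```

```text
[610.86284844 214.20638587 214.04190388] [ 0.05  0.53 -0.62  1.52  0.31  1.21 -0.41] jaw yaw 12.194680753257552
[617.04764278 211.6517638   72.        ] [282.08647024 204.16512442]
[ 18 122 149]
```

View pics/w1.png

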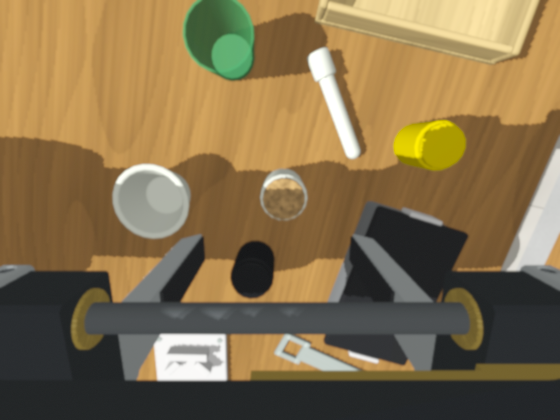

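The wrist view shows the jar's cork at (284,197), and the fingers straddle its column. The black jar is at (252,268) and the bento at (395,270), both clear of it.

```bash
python3 - <<'E'
from h import *
import json
c={k:np.array(v) for k,v in json.load(open("w1.json")).items()};c={"intrinsics":c["K"],"view":c["V"]}
im=cv2.imread("pics/w1.png");p=np.median(im[185:210,275:295].reshape(-1,3),0);print(p)
h=cv2.cvtColor(im,cv2.COLOR_BGR2HSV).astype(int)
hsv=cv2.cvtColor(im,cv2.COLOR_BGR2HSV)
# jar incl rim: outer blob vs wood by saturation <100 ; cork sat
for v in range(165,228,3): print(v,hsv[v,284].tolist(),end=' ')
print()
for u in range(255,315,3): print(u,hsv[198,u].tolist(),end=' ')
for uv in[(284,197),(284,199)]: print(ray("wrist",uv,72,c))
E
```

```text
[ 71. 110. 137.]
165 [18, 143, 204] 168 [17, 104, 186] 171 [36, 17, 149] 174 [38, 14, 201] 177 [26, 20, 214] 180 [19, 112, 209] 183 [19, 116, 196] 186 [18, 115, 197] 189 [18, 121, 156] 192 [18, 123, 139] 195 [18, 124, 134] 198 [17, 121, 139] 201 [18, 121, 147] 204 [18, 120, 151] 207 [17, 122, 140] 210 [18, 122, 127] 213 [17, 122, 130] 216 [18, 120, 136] 219 [18, 86, 134] 222 [16, 142, 124] 225 [16, 147, 123] 
255 [16, 147, 130] 258 [16, 137, 128] 261 [25, 27, 160] 264 [18, 111, 140] 267 [18, 123, 135] 270 [17, 124, 128] 273 [18, 122, 123] 276 [18, 122, 125] 279 [17, 122, 123] 282 [18, 121, 141] 285 [17, 121, 135] 288 [18, 123, 131] 291 [17, 123, 139] 294 [17, 123, 133] 297 [17, 122, 119] 300 [18, 123, 120] 303 [18, 102, 138] 306 [25, 27, 162] 309 [17, 142, 133] 312 [17, 147, 132] [617.36378114 220.07200983  72.        ]
[617.85605753 217.85829947  72.        ]
```

```bash
python3 - <<'E'
from h import *
for n,(x0,x1,y0,y1),s0 in(("top",(165,200,165,200),(180,180)),("side",(172,205,238,258),(187,248))):
    im=cv2.imread(f"pics/{n}0.png");h=cv2.cvtColor(im,cv2.COLOR_BGR2HSV)[y0:y1,x0:x1]
    lo,hi=((110,138) if n=="top" else (140,170)); m=((h[...,1]>lo)&(h[...,1]<hi)&(h[...,2]>100)).astype(np.uint8)
    print(n); 
    nn,l,st,ce=cv2.connectedComponentsWithStats(m); i=l[s0[1]-y0,s0[0]-x0]; print(st[i],ce[i]+[x0,y0]); 
    cc=ce[i]+[x0,y0]; b=st[i]; mid=(x0+b[0]+(b[2]-1)/2,y0+b[1]+(b[3]-1)/2); print(mid,ray(n,mid,72),ray(n,cc,72))
E
```

```text
top
[  3   6  19  20 284] [177.67253521 180.49295775]
(np.float64(177.0), np.float64(180.5)) [616.02565944 219.99795641  72.        ] [616.00841238 218.39420383  72.        ]
side
[  2   4  23  14 176] [185.66477273 247.27272727]
(np.float64(185.0), np.float64(248.5)) [611.96675734 223.04632265  72.        ] [615.23250277 218.59316777  72.        ]
```

Emit:
{"name": "send_rows", "arguments": {
  "deltas": [
    [[0.006, 0.004, -0.04], -1, 100],
    [[0.006, 0.004, -0.085], -1, 100],
    [[0.006, 0.004, -0.13], -1, 100],
    [[0.006, 0.004, -0.17], -1, 100],
    [[0.006, 0.004, -0.182], -1, 100]
  ]
}}

```text
clock: 2.65
ee_pos: [616.4, 214.2, 31.9]
eef_rot: [0.705, 0.064, -0.071, -0.703]
contact_force: [0.5, -0.1, 0.1]
finger_gap: 93.8
```

Emit:
{"name": "send_rows", "arguments": {
  "deltas": [
    [[0, 0, 0], 0, 50],
    [[0, 0, 0], 0, 50],
    [[0, 0, 0], 0, 50],
    [[0, 0, 0], 0, 50],
    [[0, 0, 0], 0, 50]
  ],
  "squeeze": 15
}}

```text
clock: 3.15
ee_pos: [617.0, 214.3, 33.0]
eef_rot: [0.705, 0.065, -0.071, -0.703]
contact_force: [-0.2, -0.2, 0.3]
finger_gap: 57.8
```

Emit:
{"name": "send_rows", "arguments": {
  "deltas": [
    [[0, 0.004, -0.001], 0, 60],
    [[0, 0.004, -0.001], 0, 60],
    [[0, 0.004, -0.001], 0, 60]
  ]
}}

```text
clock: 3.45
ee_pos: [616.9, 218.6, 32.1]
eef_rot: [0.705, 0.065, -0.071, -0.703]
contact_force: [-0.4, -0.3, -0.8]
finger_gap: 56.3
```

Emit:
{"name": "send_rows", "arguments": {
  "deltas": [
    [[0, 0, 0], 0, 40],
    [[0, 0, 0], 0, 40],
    [[0, 0, 0], 0, 40],
    [[0, 0, 0], 0, 40]
  ],
  "squeeze": 20
}}

```text
clock: 3.85
ee_pos: [616.8, 218.5, 32.0]
eef_rot: [0.705, 0.065, -0.071, -0.703]
contact_force: [-2.2, -0.8, 2.4]
finger_gap: 53.6
```

```bash
cat >> h.py <<'E'
def st():
    from scipy.spatial.transform import Rotation as Ro
    s=get_state();R=Ro.from_quat(s["eef_rot"]).as_matrix()
    print("t",round(float(s["clock"]),2),"tcp",s["ee_pos"].round(2),"yaw",np.degrees(np.arctan2(R[1,0],R[0,0])).round(2),"F",s["contact_force"].round(2),"M",s["wrist_torque"].round(3),"gap",s["finger_gap"].round(1),"q7",s["qpos"][6].round(2)); return s
E
python3 -c "
from h import *
st()"
```

```text
Traceback (most recent call last):
  File "h.py", line 11, in st
    print("t",round(float(s["clock"]),2),"tcp",s["ee_pos"].round(2),"yaw",np.degrees(np.arctan2(R[1,0],R[0,0])).round(2),"F",s["contact_force"].round(2),"M",s["wrist_torque"].round(3),"gap",s["finger_gap"].round(1),"q7",s["qpos"][6].round(2)); return s
                                                                                                                                                                                              ^^^^^^^^^^^^^^^^^^^^^
AttributeError: 'float' object has no attribute 'round'
```

Emit:
{"name": "send_rows", "arguments": {
  "deltas": [
    [[0, 0, 0.02], 0, 40],
    [[0, 0, 0.06], 0, 40],
    [[0, 0, 0.105], 0, 40],
    [[0, -0.02, 0.15], 0, 40],
    [[0, -0.05, 0.185], 0, 40]
  ]
}}

```text
clock: 4.35
ee_pos: [616.5, 170.0, 219.5]
eef_rot: [0.704, 0.066, -0.072, -0.703]
contact_force: [0.5, -0.0, -2.6]
finger_gap: 53.7
```

Emit:
{"name": "send_rows", "arguments": {
  "deltas": [
    [[0, -0.03, 0.02], 0, 40],
    [[-0.005, -0.07, 0.02], 0, 40],
    [[-0.01, -0.115, 0.02], 0, 40],
    [[-0.015, -0.16, 0.02], 0, 40],
    [[-0.02, -0.205, 0.02], 0, 40]
  ]
}}

```text
clock: 4.85
ee_pos: [596.0, -36.9, 239.4]
eef_rot: [0.704, 0.066, -0.072, -0.703]
contact_force: [1.0, 0.4, -3.0]
finger_gap: 53.7
```

Emit:
{"name": "send_rows", "arguments": {
  "deltas": [
    [[-0.005, -0.045, 0], 0, 40],
    [[-0.01, -0.09, 0], 0, 40],
    [[-0.015, -0.135, 0], 0, 40],
    [[-0.02, -0.18, 0], 0, 40],
    [[-0.025, -0.21, 0], 0, 40]
  ]
}}

```text
clock: 5.35
ee_pos: [569.9, -250.6, 239.0]
eef_rot: [0.704, 0.065, -0.071, -0.703]
contact_force: [0.2, -0.1, -3.3]
finger_gap: 53.8
```

Emit:
{"name": "send_rows", "arguments": {
  "deltas": [
    [[0, -0.008, 0], 0, 40],
    [[0, -0.008, 0], 0, 40],
    [[0, -0.008, 0], 0, 40]
  ]
}}

```text
clock: 5.65
ee_pos: [570.2, -257.2, 238.8]
eef_rot: [0.704, 0.066, -0.071, -0.703]
contact_force: [-0.3, 0.2, -3.4]
finger_gap: 53.5
```

```bash
sed -i 's/s\["finger_gap"\].round(1)/round(float(s["finger_gap"]),1)/; s/s\["qpos"\]\[6\].round(2)/round(float(s["qpos"][6]),2)/' h.py
cat >> h.py <<'E'
import json
def shot(name):
    st();c=camera_info("wrist");im=capture("wrist")[...,::-1].copy();cv2.imwrite(f"pics/{name}.png",im)
    json.dump({k:np.array(c[k]).tolist() for k in("intrinsics","view")},open(name+".json","w"));return im
def cam(name): return {k:np.array(v) for k,v in json.load(open(name+".json")).items()}
E
python3 -c "
from h import *
im=shot('w2'); cv2.imwrite('pics/w2b.png',cv2.resize(im[:300,100:480],None,fx=2,fy=2,interpolation=cv2.INTER_CUBIC))"
```

```text
t 5.65 tcp [ 570.17 -257.22  238.75] yaw 11.11 F [-0.33  0.19 -3.43] M [ 0.096 -0.113 -0.009] gap 53.5 q7 0.39
```

View pics/w2b.png

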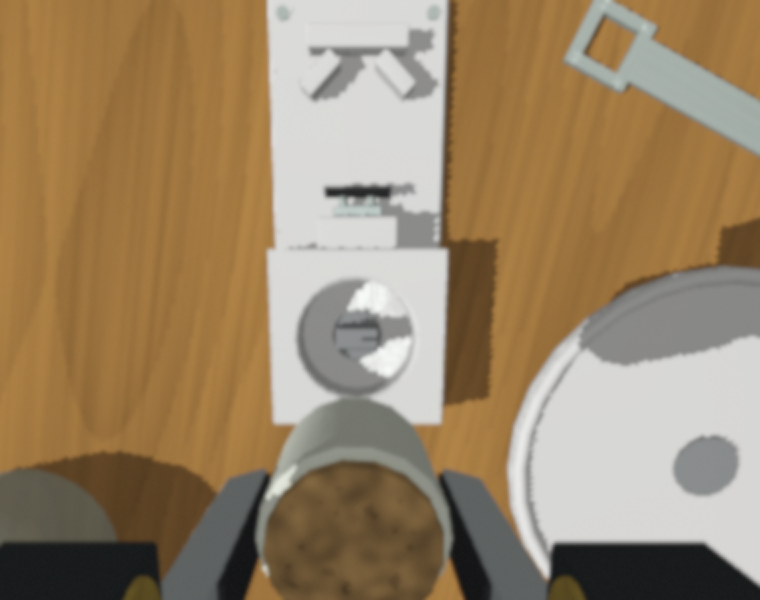

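The wrist view (2x crop) shows the pad front edge at row ~186, columns 325–391. The V arms' inner edges run (342,62)→(313,97) and (375,58)→(404,97). The knob bar runs along the holder's x at (357,333), and the block corners are (267,249), (448,249), (273,423) and (442,423).

```bash
python3 - <<'E'
from h import *
c=cam("w2")
f=lambda p:((p[0]+.5)/2-.5+100,(p[1]+.5)/2-.5)
r=lambda p,z:ray("wrist",f(p),z,c)[:2]
q=[r(p,42) for p in[(267,249),(448,249),(442,423),(273,423)]]
w=np.mean(q,0); yv=(q[0]+q[1]-q[2]-q[3]);xv=(q[1]+q[2]-q[0]-q[3])
print("well",w,"sides",[np.linalg.norm(q[i]-q[(i+1)%4]).round(1) for i in range(4)],"yaw y",np.degrees(np.arctan2(yv[1],yv[0])),"yaw x",np.degrees(np.arctan2(xv[1],xv[0])))
print("rim circle ctr",r((357,336),42))
y=yv/np.linalg.norm(yv);x=np.array([y[1],-y[0]])
loc=lambda p:np.array([(p-w)@x,(p-w)@y-100]).round(1)
for n,p,z in[("padL",(325,186),26),("padR",(391,186),26),("V1a",(342,62),26),("V1b",(313,97),26),("V2a",(375,58),26),("V2b",(404,97),26),("backplate",(307,50),26),("backR",(408,50),26),("barL",(335,333),39),("barR",(380,333),39),("bolt1",(283,13),8),("bolt2",(433,13),8),("plateL",(275,247),8),("plateR",(446,200),8)]: print(n,loc(r(p,z)))
# fine crop analysis
im=cv2.imread("pics/w2.png"); g=cv2.cvtColor(im,cv2.COLOR_BGR2GRAY)
print("col278",[int(v) for v in g[85:100,278]]); print("row45",[int(v) for v in g[45,245:312]])
print("row40",[int(v) for v in g[40,245:312]])
a=cv2.resize(im[0:60,235:330],None,fx=6,fy=6,interpolation=cv2.INTER_CUBIC);b=cv2.resize(im[130:205,240:315],(450,240) if 0 else None,fx=3,fy=3,interpolation=cv2.INTER_CUBIC)
o=np.zeros((600,800,3),np.uint8);o[:360,:570]=a;o[365:590,:225]=b;b2=cv2.resize(im[85:110,255:315],None,fx=6,fy=6,interpolation=cv2.INTER_CUBIC);o[365:515,230:590]=b2
cv2.imwrite("pics/w2c.png",o)
E
```

```text
well [ 566.02497541 -228.62426878] sides [np.float64(110.8), np.float64(109.8), np.float64(111.1), np.float64(110.1)] yaw y 101.19582560096536 yaw x 11.15368235285296
rim circle ctr [ 565.38655173 -226.74078853]
padL [-20.2  -6.7]
padR [20.9 -6.8]
V1a [-9.2 62.3]
V1b [-26.7  43.5]
V2a [10.4 64.4]
V2b [28.  43.4]
backplate [-29.8  68.8]
backR [29.9 68.5]
barL [-14.3 -96.4]
barR [ 14.4 -96.4]
bolt1 [-45.5  94.8]
bolt2 [46.1 94.4]
plateL [-55.1 -42.4]
plateR [ 57.9 -13.1]
col278 [216, 216, 217, 216, 215, 207, 180, 138, 93, 59, 45, 42, 47, 83, 122]
row45 [218, 218, 217, 217, 215, 207, 197, 195, 202, 209, 206, 189, 159, 127, 110, 110, 119, 130, 136, 139, 140, 140, 140, 142, 148, 158, 167, 181, 201, 213, 216, 217, 217, 217, 217, 217, 217, 217, 217, 217, 217, 217, 217, 217, 217, 217, 217, 217, 216, 214, 208, 197, 187, 184, 191, 203, 210, 206, 188, 159, 133, 128, 135, 139, 140, 140, 140]
row40 [217, 217, 217, 215, 211, 212, 216, 218, 219, 219, 218, 218, 218, 216, 212, 198, 173, 139, 115, 110, 116, 126, 135, 139, 140, 141, 140, 141, 143, 149, 156, 168, 190, 208, 215, 217, 217, 217, 217, 217, 217, 217, 217, 217, 215, 210, 201, 190, 185, 187, 198, 210, 217, 219, 219, 219, 218, 217, 216, 215, 210, 196, 170, 149, 141, 140, 141]
```

View pics/w2c.png

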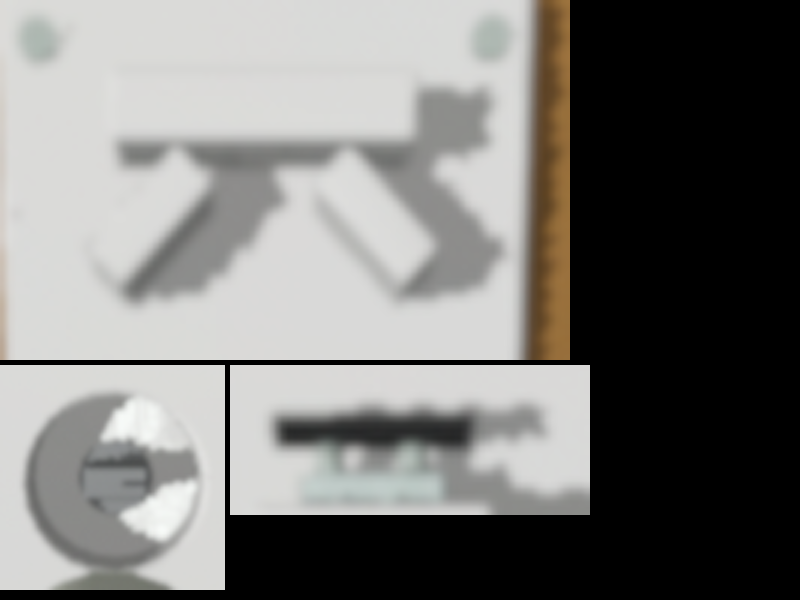

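Emit:
{"name": "send_rows", "arguments": {
  "deltas": [
    [[-0.009, 0.045, 0], 0, 40],
    [[-0.018, 0.09, -0.01], 0, 40],
    [[-0.025, 0.13, -0.03], 0, 40],
    [[-0.029, 0.154, -0.06], 0, 40],
    [[-0.029, 0.154, -0.1], 0, 40]
  ]
}}

```text
clock: 6.2
ee_pos: [542.1, -97.4, 139.9]
eef_rot: [0.704, 0.07, -0.073, -0.703]
contact_force: [1.5, -1.4, -3.5]
finger_gap: 54.1
```

Emit:
{"name": "send_rows", "arguments": {
  "deltas": [
    [[0, 0, -0.03], 0, 40],
    [[0, 0, -0.06], 0, 40],
    [[0, 0, -0.08], 0, 40],
    [[0, 0, -0.08], 0, 40],
    [[0, 0, -0.08], 0, 40]
  ]
}}

```text
clock: 6.7
ee_pos: [542.4, -96.3, 60.6]
eef_rot: [0.704, 0.07, -0.073, -0.703]
contact_force: [-0.5, -0.1, -2.9]
finger_gap: 53.7
```

```bash
python3 -c "
from h import *
st()"
```

```text
t 6.7 tcp [542.42 -96.32  60.6 ] yaw 11.64 F [-0.5  -0.07 -2.86] M [-0.018 -0.141 -0.005] gap 53.7 q7 0.03
```

Emit:
{"name": "send_rows", "arguments": {
  "deltas": [
    [[-0.0015, -0.007, 0], -0.5, 40],
    [[-0.0015, -0.007, 0], -0.5, 40],
    [[-0.0015, -0.007, -0.008], -0.5, 40],
    [[-0.0015, -0.007, -0.014], -0.5, 40],
    [[-0.0015, -0.007, -0.017], -0.5, 40]
  ]
}}

```text
clock: 7.2
ee_pos: [540.5, -103.2, 42.8]
eef_rot: [0.704, 0.067, -0.07, -0.704]
contact_force: [0.4, -0.5, -2.8]
finger_gap: 53.7
```

Emit:
{"name": "send_rows", "arguments": {
  "deltas": [
    [[0, 0, -0.001], 0, 40],
    [[0, 0, -0.001], 0, 40]
  ]
}}

```text
clock: 7.4
ee_pos: [540.3, -103.0, 41.5]
eef_rot: [0.704, 0.067, -0.071, -0.704]
contact_force: [0.5, 0.4, -3.0]
finger_gap: 53.8
```

```bash
python3 -c "
from h import *
st()
im=capture('side')[...,::-1]; a=cv2.resize(im[170:260,250:350],None,fx=4,fy=4,interpolation=cv2.INTER_CUBIC)
t=capture('top')[...,::-1]; b=cv2.resize(t[160:250,270:400],None,fx=3,fy=3,interpolation=cv2.INTER_CUBIC)
o=np.zeros((360,790,3),np.uint8);o[:,:400]=a;o[:270,400:790]=b;cv2.imwrite('pics/place.png',o)"
```

```text
t 7.4 tcp [ 540.34 -103.02   41.46] yaw 11.16 F [ 0.55  0.37 -3.03] M [-0.021 -0.016 -0.005] gap 53.8 q7 0.02
```

Emit:
{"name": "send_rows", "arguments": {
  "deltas": [
    [[0.0005, 0, -0.001], 0, 40],
    [[0.0005, 0, -0.001], 0, 40]
  ]
}}

```text
clock: 7.7
ee_pos: [541.2, -103.1, 40.9]
eef_rot: [0.704, 0.067, -0.07, -0.704]
contact_force: [0.6, -0.6, -2.7]
finger_gap: 53.7
```

Emit:
{"name": "send_rows", "arguments": {
  "deltas": [
    [[0, 0, -0.0008], 0, 40],
    [[0, 0, -0.0008], 0, 40]
  ]
}}

```text
clock: 7.9
ee_pos: [541.2, -103.1, 40.0]
eef_rot: [0.704, 0.067, -0.07, -0.704]
contact_force: [0.1, -0.0, -2.9]
finger_gap: 53.5
```

Emit:
{"name": "send_rows", "arguments": {
  "deltas": [
    [[0, 0, -0.0008], 0, 40],
    [[0, 0, -0.0008], 0, 40]
  ]
}}

```text
clock: 8.1
ee_pos: [541.2, -103.0, 39.3]
eef_rot: [0.704, 0.067, -0.07, -0.704]
contact_force: [0.0, 0.4, -0.5]
finger_gap: 53.3
```

Emit:
{"name": "send_rows", "arguments": {
  "deltas": [
    [[0, 0, -0.0006], 0, 40],
    [[0, 0, -0.0006], 0, 40]
  ]
}}

```text
clock: 8.3
ee_pos: [541.4, -102.9, 39.1]
eef_rot: [0.704, 0.067, -0.07, -0.704]
contact_force: [-2.5, 2.2, 6.6]
finger_gap: 53.9
```

Emit:
{"name": "send_rows", "arguments": {
  "deltas": [
    [[0, 0, 0.0005], 0, 75],
    [[0, 0, 0.0005], 0, 75],
    [[0, 0, 0.0005], 0, 75],
    [[0, 0, 0.0005], 0, 75],
    [[0, 0, 0.0005], 0, 75]
  ]
}}

```text
clock: 8.8
ee_pos: [541.4, -102.9, 39.5]
eef_rot: [0.704, 0.067, -0.07, -0.704]
contact_force: [-0.1, 0.2, 0.1]
finger_gap: 70.3
```

Emit:
{"name": "send_rows", "arguments": {
  "deltas": [
    [[0, 0, 0.01], 0, 85],
    [[0, 0, 0.05], 0, 85],
    [[0, 0, 0.09], 0, 85],
    [[0, -0.03, 0.12], 8, 85],
    [[0.01, -0.06, 0.12], 16, 85]
  ]
}}

```text
clock: 9.3
ee_pos: [552.9, -163.5, 164.8]
eef_rot: [0.689, 0.169, -0.168, -0.685]
contact_force: [1.9, -0.8, -0.1]
finger_gap: 79.6
```

Emit:
{"name": "send_rows", "arguments": {
  "deltas": [
    [[0.003, -0.015, 0], 8, 60],
    [[0.006, -0.03, 0], 16, 40],
    [[0.009, -0.045, 0], 24, 32],
    [[0.0125, -0.0645, 0], 32, 32],
    [[0.0125, -0.0645, 0], 40, 32]
  ]
}}

```text
clock: 9.8
ee_pos: [565.3, -230.8, 165.2]
eef_rot: [0.589, 0.395, -0.393, -0.585]
contact_force: [-0.6, -0.7, -0.0]
finger_gap: 42.9
```

Emit:
{"name": "send_rows", "arguments": {
  "deltas": [
    [[0, 0, 0], 8, 32],
    [[0, 0, 0], 16, 32],
    [[0, 0, 0], 24, 32],
    [[0, 0, 0], 32, 32],
    [[0, 0, 0], 34, 32]
  ]
}}

```text
clock: 10.3
ee_pos: [565.2, -231.0, 165.9]
eef_rot: [0.446, 0.551, -0.548, -0.443]
contact_force: [-0.7, -0.2, 0.6]
finger_gap: 30.2
```

```bash
python3 -c "
from h import *
s=st();print(s['qpos'].round(2))
im=shot('w3'); o=cv2.resize(im[60:360,110:490],None,fx=2,fy=2,interpolation=cv2.INTER_CUBIC);cv2.imwrite('pics/w3b.png',o)
c=cam('w3');print(proj('wrist',(565.4,-228.2,39),c),proj('wrist',(541,-103,80),c))"
```

```text
t 10.3 tcp [ 565.17 -230.96  165.87] yaw 102.03 F [-0.7  -0.25  0.59] M [ 0.086 -0.11   0.032] gap 30.2 q7 1.75
[ 0.96  0.57 -0.86  1.67  0.47  1.11  1.75]
t 10.3 tcp [ 565.17 -230.96  165.87] yaw 102.03 F [-0.7  -0.25  0.59] M [ 0.086 -0.11   0.032] gap 30.2 q7 1.75
[279.52339206 203.41821743] [416.99585531 215.91403139]
```

View pics/w3b.png

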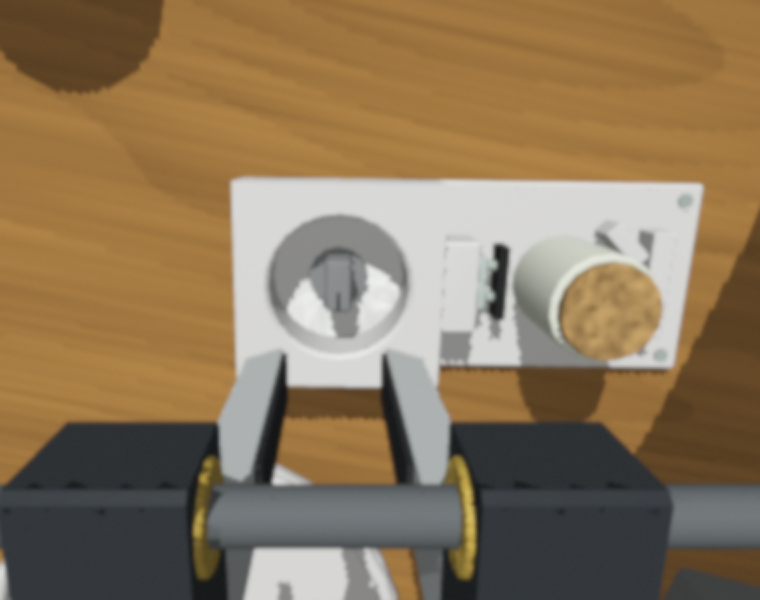

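The jar stands upright in the bay, with its cork at (610,310). The bar's top is at (340,280) and runs vertically in the image, so it lies across the jaws, and the predicted knob pixel agrees within about 2 mm.

Emit:
{"name": "send_rows", "arguments": {
  "deltas": [
    [[-0.0004, 0.003, -0.04], -1, 32],
    [[-0.0004, 0.003, -0.08], -1, 32],
    [[-0.0004, 0.003, -0.11], -1, 32],
    [[-0.0004, 0.003, -0.115], -1, 32],
    [[-0.0004, 0.003, -0.115], -1, 32]
  ]
}}

```text
clock: 10.85
ee_pos: [564.8, -227.8, 51.3]
eef_rot: [0.451, 0.547, -0.544, -0.449]
contact_force: [-0.6, -0.1, 0.3]
finger_gap: 29.8
```

```bash
python3 -c "
from h import *
st()"
```

```text
t 10.85 tcp [ 564.85 -227.79   51.28] yaw 100.95 F [-0.62 -0.07  0.28] M [ 0.072 -0.109  0.039] gap 29.8 q7 1.64
```

Emit:
{"name": "send_rows", "arguments": {
  "deltas": [
    [[0, 0, -0.012], 0, 32],
    [[0, 0, -0.024], 0, 32],
    [[0, 0, -0.032], 0, 32],
    [[0, 0, -0.035], 0, 32],
    [[0, 0, -0.035], 0, 32]
  ]
}}

```text
clock: 11.35
ee_pos: [564.7, -227.7, 15.9]
eef_rot: [0.451, 0.547, -0.544, -0.449]
contact_force: [0.0, -0.2, -0.3]
finger_gap: 30.0
```

```bash
python3 -c "
from h import *
st()"
```

```text
t 11.35 tcp [ 564.71 -227.66   15.94] yaw 100.95 F [ 0.03 -0.18 -0.29] M [ 0.142 -0.19  -0.001] gap 30.0 q7 1.61
```

Emit:
{"name": "send_rows", "arguments": {
  "deltas": [
    [[0, 0, 0], 0, 8],
    [[0, 0, 0], 0, 8],
    [[0, 0, 0], 0, 8],
    [[0, 0, 0], 0, 8],
    [[0, 0, 0], 0, 8]
  ],
  "squeeze": 25
}}

```text
clock: 11.85
ee_pos: [565.1, -228.7, 16.3]
eef_rot: [0.452, 0.547, -0.544, -0.448]
contact_force: [2.1, -5.0, -0.9]
finger_gap: 13.7
```

```bash
python3 -c "
from h import *
st()"
```

```text
t 11.85 tcp [ 565.09 -228.66   16.32] yaw 100.91 F [ 2.11 -4.95 -0.93] M [-0.999 -0.597  0.037] gap 13.7 q7 1.61
```

Emit:
{"name": "send_rows", "arguments": {
  "deltas": [
    [[0, 0, 0], -6, 8],
    [[0, 0, 0], -12, 8],
    [[0, 0, 0], -18, 8],
    [[0, 0, 0], -24, 8],
    [[0, 0, 0], -30, 8]
  ],
  "squeeze": 30
}}

```text
clock: 12.35
ee_pos: [565.1, -228.7, 16.4]
eef_rot: [0.579, 0.41, -0.408, -0.575]
contact_force: [1.1, -1.8, -4.4]
finger_gap: 13.4
```

```bash
python3 -c "
from h import *
st()"
```

```text
t 12.35 tcp [ 565.11 -228.73   16.36] yaw 70.67 F [ 1.06 -1.8  -4.44] M [-0.134 -0.462  0.133] gap 13.4 q7 1.15
```

Emit:
{"name": "send_rows", "arguments": {
  "deltas": [
    [[0, 0, 0], -6, 8],
    [[0, 0, 0], -12, 8],
    [[0, 0, 0], -18, 8],
    [[0, 0, 0], -24, 8],
    [[0, 0, 0], -30, 8]
  ]
}}

```text
clock: 12.85
ee_pos: [565.1, -228.8, 16.3]
eef_rot: [0.666, 0.245, -0.244, -0.661]
contact_force: [1.5, -2.0, -5.5]
finger_gap: 13.6
```

```bash
python3 -c "
from h import *
st()"
```

```text
t 12.85 tcp [ 565.06 -228.84   16.33] yaw 40.42 F [ 1.49 -2.05 -5.47] M [-0.243 -0.459  0.094] gap 13.6 q7 0.7
```

Emit:
{"name": "send_rows", "arguments": {
  "deltas": [
    [[0, 0, 0], -5, 8],
    [[0, 0, 0], -10, 8],
    [[0, 0, 0], -15, 8]
  ]
}}

```text
clock: 13.15
ee_pos: [565.0, -228.9, 16.3]
eef_rot: [0.692, 0.154, -0.154, -0.688]
contact_force: [0.1, -1.7, -4.3]
finger_gap: 13.7
```

```bash
python3 -c "
from h import *
st()"
```

```text
t 13.15 tcp [ 565.04 -228.87   16.32] yaw 25.23 F [ 0.08 -1.71 -4.29] M [-0.239 -0.375  0.113] gap 13.7 q7 0.48
```

Emit:
{"name": "send_rows", "arguments": {
  "deltas": [
    [[0, 0, 0], -5, 8],
    [[0, 0, 0], -10, 8],
    [[0, 0, 0], -15, 8]
  ]
}}

```text
clock: 13.45
ee_pos: [565.0, -228.9, 16.3]
eef_rot: [0.707, 0.061, -0.062, -0.702]
contact_force: [0.4, -1.4, -4.7]
finger_gap: 13.7
```

```bash
python3 -c "
from h import *
st()
s0=camera_info('top')
t=capture('top')[...,::-1]; cv2.imwrite('pics/tchk.png',t); s=capture('side')[...,::-1]; cv2.imwrite('pics/schk.png',s)"
```

```text
t 13.45 tcp [ 565.02 -228.91   16.33] yaw 10.02 F [ 0.42 -1.44 -4.74] M [-0.323 -0.375  0.201] gap 13.7 q7 0.25
```

Emit:
{"name": "send_rows", "arguments": {
  "deltas": [
    [[0, 0, 0], -2, 8]
  ]
}}

```text
clock: 13.65
ee_pos: [565.0, -228.9, 16.3]
eef_rot: [0.708, 0.051, -0.051, -0.703]
contact_force: [1.1, -1.2, -4.1]
finger_gap: 13.8
```

```bash
python3 -c "
from h import *
st()
im=shot('w4'); t=cv2.imread('pics/tchk.png');s=cv2.imread('pics/schk.png')
o=np.zeros((560,790,3),np.uint8);o[:300,:400]=cv2.resize(im,(400,300));o[:270,400:790]=cv2.resize(t[160:250,270:400],None,fx=3,fy=3,interpolation=cv2.INTER_CUBIC)
o[300:540,:400]=cv2.resize(s[185:257,255:375],(400,240),interpolation=cv2.INTER_CUBIC)
cv2.imwrite('pics/chk.png',o)"
```

```text
t 13.65 tcp [ 565.04 -228.9    16.34] yaw 8.3 F [ 1.11 -1.22 -4.15] M [-0.311 -0.406  0.175] gap 13.8 q7 0.23
t 13.65 tcp [ 565.04 -228.9    16.34] yaw 8.3 F [ 1.11 -1.22 -4.15] M [-0.311 -0.406  0.175] gap 13.8 q7 0.23
```

View pics/chk.png

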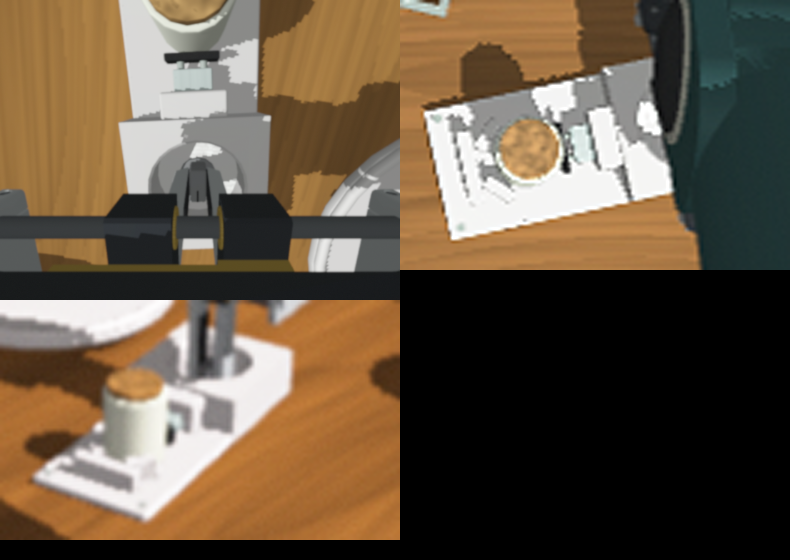

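The combined view shows the pad touching or nearly touching the jar, which is upright and close to the V but still slightly short of it.

Emit:
{"name": "send_rows", "arguments": {
  "deltas": [
    [[0, 0, 0], -3, 8]
  ]
}}

```text
clock: 13.8
ee_pos: [565.0, -228.9, 16.3]
eef_rot: [0.709, 0.032, -0.033, -0.704]
contact_force: [0.9, -2.0, -4.0]
finger_gap: 13.5
```

```bash
cat >> h.py <<'E'
def cork(t,dbg=0):
    w=np.array([565.4,-228.2]);y=np.array([-.1934,.9811]);x=np.array([.9811,.1934])
    h=cv2.cvtColor(np.ascontiguousarray(t),cv2.COLOR_BGR2HSV)[190:230,295:330]
    m=((h[...,1]>75)&(h[...,0]<25)).astype(np.uint8); n,l,s,c=cv2.connectedComponentsWithStats(m)
    i=1+np.argmax(s[1:,4]); p=ray("top",c[i]+[295,190],80)[:2]-w; print("cork area",s[i,4],"local",(p@x).round(2),(p@y-100).round(2))
E
python3 -c "
from h import *
st()
cork(cv2.imread('pics/tchk.png'))
cork(capture('top')[...,::-1]);cork(capture('top')[...,::-1])"
```

```text
t 13.8 tcp [ 565.03 -228.92   16.34] yaw 5.26 F [ 0.91 -1.99 -3.99] M [-0.292 -0.344  0.125] gap 13.5 q7 0.18
cork area 308 local 0.21 30.31
cork area 309 local 0.16 30.64
cork area 310 local 0.14 30.71
```

Emit:
{"name": "send_rows", "arguments": {
  "deltas": [
    [[0, 0, 0], -3, 8],
    [[0, 0, 0], -6, 8],
    [[0, 0, 0], -9, 8]
  ]
}}

```text
clock: 14.2
ee_pos: [565.0, -228.9, 16.3]
eef_rot: [0.709, -0.024, 0.022, -0.704]
contact_force: [0.8, -2.2, -4.1]
finger_gap: 13.7
```

```bash
python3 -c "
from h import *
st()
cork(capture('top')[...,::-1])"
```

```text
t 14.2 tcp [ 564.99 -228.95   16.32] yaw -3.73 F [ 0.83 -2.17 -4.13] M [-0.368 -0.328  0.086] gap 13.7 q7 0.05
cork area 307 local 0.13 31.6
```

Emit:
{"name": "send_rows", "arguments": {
  "deltas": [
    [[0, 0, 0], -3, 8],
    [[0, 0, 0], -6, 8]
  ]
}}

```text
clock: 14.45
ee_pos: [565.0, -228.9, 16.3]
eef_rot: [0.707, -0.061, 0.06, -0.702]
contact_force: [0.9, -2.0, -3.7]
finger_gap: 13.7
```

```bash
python3 -c "
from h import *
st()
cork(capture('top')[...,::-1]);cork(capture('top')[...,::-1])"
```

```text
t 14.45 tcp [ 565.02 -228.93   16.34] yaw -9.82 F [ 0.89 -2.02 -3.67] M [-0.379 -0.384  0.13 ] gap 13.7 q7 -0.04
cork area 311 local 0.05 32.27
cork area 311 local 0.05 32.27
```

Emit:
{"name": "send_rows", "arguments": {
  "deltas": [
    [[0, 0, 0], -3, 8],
    [[0, 0, 0], -6, 8]
  ]
}}

```text
clock: 14.75
ee_pos: [565.0, -228.9, 16.3]
eef_rot: [0.703, -0.097, 0.095, -0.698]
contact_force: [0.8, -2.0, -5.0]
finger_gap: 13.5
```

```bash
python3 -c "
from h import *
st()
cork(capture('top')[...,::-1])"
```

```text
t 14.75 tcp [ 565.   -228.93   16.34] yaw -15.66 F [ 0.8  -2.05 -5.  ] M [-0.369 -0.323  0.128] gap 13.5 q7 -0.12
cork area 311 local 0.3 32.92
```

Emit:
{"name": "send_rows", "arguments": {
  "deltas": [
    [[0, 0, 0], -3, 8],
    [[0, 0, 0], -5, 8]
  ]
}}

```text
clock: 15.0
ee_pos: [565.0, -228.9, 16.3]
eef_rot: [0.698, -0.128, 0.127, -0.693]
contact_force: [0.3, -2.5, -3.3]
finger_gap: 13.8
```

```bash
python3 -c "
from h import *
st()
cork(capture('top')[...,::-1])"
```

```text
t 15.0 tcp [ 565.   -228.91   16.34] yaw -20.78 F [ 0.33 -2.53 -3.34] M [-0.433 -0.341  0.125] gap 13.8 q7 -0.2
cork area 311 local 0.22 33.16
```

Emit:
{"name": "send_rows", "arguments": {
  "deltas": [
    [[0, 0, 0], -2, 8],
    [[0, 0, 0], -4, 8]
  ]
}}

```text
clock: 15.25
ee_pos: [564.9, -228.9, 16.3]
eef_rot: [0.693, -0.154, 0.152, -0.688]
contact_force: [0.5, -1.1, -3.4]
finger_gap: 13.7
```

```bash
python3 -c "
from h import *
st()
cork(capture('top')[...,::-1])"
```

```text
t 15.25 tcp [ 564.94 -228.94   16.3 ] yaw -25.0 F [ 0.47 -1.15 -3.38] M [-0.401 -0.244  0.127] gap 13.7 q7 -0.26
cork area 305 local 0.25 33.9
```

Emit:
{"name": "send_rows", "arguments": {
  "deltas": [
    [[0, 0, 0], -2, 8],
    [[0, 0, 0], -4, 8]
  ]
}}

```text
clock: 15.5
ee_pos: [564.9, -229.0, 16.3]
eef_rot: [0.686, -0.18, 0.177, -0.682]
contact_force: [0.4, -1.9, -1.7]
finger_gap: 13.4
```

```bash
python3 -c "
from h import *
st()
cork(capture('top')[...,::-1])"
```

```text
t 15.5 tcp [ 564.92 -228.95   16.32] yaw -29.24 F [ 0.41 -1.87 -1.68] M [-0.442 -0.244  0.143] gap 13.4 q7 -0.32
cork area 307 local 0.3 34.02
```

Emit:
{"name": "send_rows", "arguments": {
  "deltas": [
    [[0, 0, 0], -2, 8],
    [[0, 0, 0], -4, 8]
  ]
}}

```text
clock: 15.75
ee_pos: [564.9, -228.9, 16.3]
eef_rot: [0.679, -0.205, 0.202, -0.675]
contact_force: [-0.5, -1.9, -3.4]
finger_gap: 13.4
```

```bash
python3 -c "
from h import *
st()
cork(capture('top')[...,::-1])"
```

```text
t 15.75 tcp [ 564.94 -228.93   16.34] yaw -33.46 F [-0.47 -1.9  -3.41] M [-0.426 -0.251  0.136] gap 13.4 q7 -0.38
cork area 308 local 0.27 34.09
```

Emit:
{"name": "send_rows", "arguments": {
  "deltas": [
    [[0, 0, 0], -2, 8],
    [[0, 0, 0], -4, 8]
  ]
}}

```text
clock: 16.0
ee_pos: [564.9, -228.9, 16.3]
eef_rot: [0.671, -0.23, 0.227, -0.667]
contact_force: [0.9, -1.4, -1.9]
finger_gap: 13.8
```

```bash
python3 -c "
from h import *
st()
cork(capture('top')[...,::-1])"
```

```text
t 16.0 tcp [ 564.93 -228.92   16.34] yaw -37.68 F [ 0.9  -1.36 -1.92] M [-0.48  -0.188  0.207] gap 13.8 q7 -0.44
cork area 307 local 0.26 34.16
```

Emit:
{"name": "send_rows", "arguments": {
  "deltas": [
    [[0, 0, 0], -1, 8]
  ]
}}

```text
clock: 16.15
ee_pos: [564.9, -228.9, 16.4]
eef_rot: [0.669, -0.236, 0.234, -0.665]
contact_force: [0.1, -2.4, -3.4]
finger_gap: 13.4
```

```bash
python3 -c "
from h import *
st()
for i in range(4): capture('side'); print(get_state()['wrist_torque'][2].round(3))"
```

```text
t 16.15 tcp [ 564.94 -228.92   16.36] yaw -38.82 F [ 0.13 -2.4  -3.44] M [-0.531 -0.244  0.236] gap 13.4 q7 -0.46
0.221
0.162
0.138
0.06
```

Emit:
{"name": "send_rows", "arguments": {
  "deltas": [
    [[0, 0, 0], -1, 8]
  ]
}}

```text
clock: 16.45
ee_pos: [564.9, -228.9, 16.3]
eef_rot: [0.667, -0.242, 0.239, -0.663]
contact_force: [-0.3, -0.5, -2.5]
finger_gap: 13.7
```

```bash
python3 -c "
from h import *
st()
for i in range(4): capture('side'); print(get_state()['wrist_torque'][2].round(3))"
```

```text
t 16.45 tcp [ 564.92 -228.91   16.33] yaw -39.79 F [-0.34 -0.55 -2.51] M [-0.453 -0.207  0.207] gap 13.7 q7 -0.47
0.152
0.15
0.113
0.141
```

Emit:
{"name": "send_rows", "arguments": {
  "deltas": [
    [[0, 0, 0], 0, 32],
    [[0, 0, 0], 0, 32],
    [[0, 0, 0], 0, 32],
    [[0, 0, 0], 0, 32],
    [[0, 0, 0], 0, 32]
  ]
}}

```text
clock: 17.15
ee_pos: [565.0, -228.9, 16.4]
eef_rot: [0.667, -0.242, 0.239, -0.663]
contact_force: [-0.2, 0.2, -1.0]
finger_gap: 30.6
```

Emit:
{"name": "send_rows", "arguments": {
  "deltas": [
    [[0, 0, 0.015], 0, 32],
    [[0, 0, 0.04], 0, 32],
    [[0, 0, 0.08], 0, 32],
    [[0, 0, 0.12], 0, 32],
    [[0, 0, 0.16], 0, 32]
  ]
}}

```text
clock: 17.65
ee_pos: [564.8, -228.8, 179.2]
eef_rot: [0.667, -0.242, 0.239, -0.663]
contact_force: [0.1, -0.4, 0.2]
finger_gap: 30.0
```

Emit:
{"name": "send_rows", "arguments": {
  "deltas": [
    [[0, -0.03, 0.02], 8, 32],
    [[0, -0.06, 0.02], 16, 32],
    [[0, -0.09, 0.02], 24, 32],
    [[0, -0.09, 0.02], 32, 32],
    [[0, -0.09, 0.02], 40, 32]
  ]
}}

```text
clock: 18.15
ee_pos: [564.4, -319.7, 200.3]
eef_rot: [0.71, 0.003, -0.003, -0.705]
contact_force: [0.3, 0.4, 0.3]
finger_gap: 30.1
```

Emit:
{"name": "send_rows", "arguments": {
  "deltas": [
    [[0.01, 0.03, 0], 8, 32],
    [[0.01, 0.03, 0], 12, 32],
    [[0.01, 0.03, 0], 12, 32],
    [[0.01, 0.03, 0], 12, 32]
  ]
}}

```text
clock: 18.55
ee_pos: [574.1, -290.4, 201.0]
eef_rot: [0.706, 0.076, -0.075, -0.7]
contact_force: [0.2, 1.1, -1.1]
finger_gap: 30.0
```

```bash
python3 -c "
from h import *
im=shot('w5');t=capture('top')[...,::-1];cork(t)
o=np.zeros((600,760,3),np.uint8);o[:390]=cv2.resize(im[:195,90:470],None,fx=2,fy=2);o[390:600,:303]=cv2.resize(t[160:250,270:400],(303,210));s=capture('side')[...,::-1];o[390:600,320:745]=cv2.resize(s[170:310,100:383],(425,210));cv2.imwrite('pics/fin.png',o)"
```

```text
t 18.55 tcp [ 574.12 -290.38  201.01] yaw 12.29 F [ 0.24  1.12 -1.13] M [ 0.023 -0.046 -0.016] gap 30.0 q7 0.5
cork area 307 local 0.26 34.16
```

View pics/fin.png

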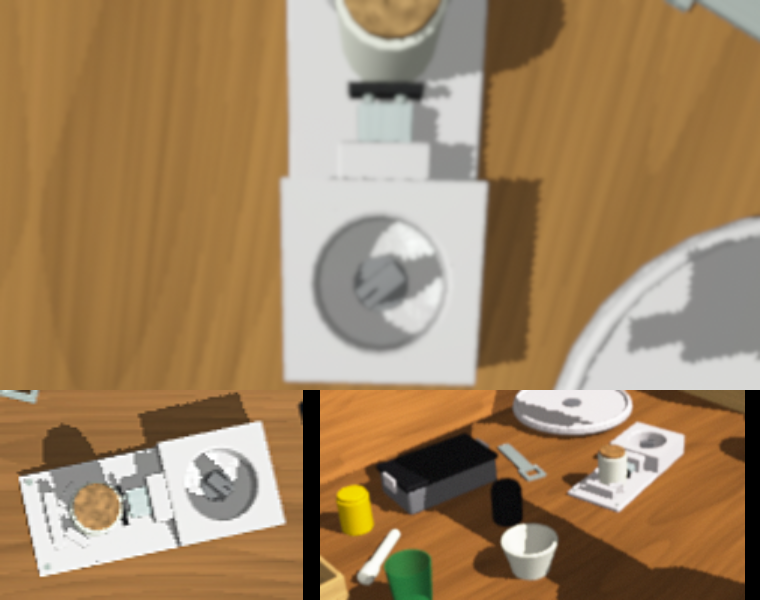

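The final view shows the jar upright against the V with the pad on it, the gripper clear, and the bystanders in place. The cork is at y 34.16, unchanged after release.

```bash
python3 -c "
from plant import *
print(hand_in())"
```

```text
the job is handed in; nothing more can be done
None
```

I set the salt jar upright in the bay and let go of it. I then gripped the sunken knob and turned it about 141° clockwise without regrasping, released it and backed away. The job was handed in at about 18.6 s. I never measured the squeeze directly: about 11 N is an estimate.

- **Squeeze from the turn angle:** In the top view the jar's cork stopped moving at 34.1–34.2 mm, which fits the V stop I measured. I turned about 12° past that point. With the stated spring rates, that gives roughly 8–14 N.
- **Squeeze from the knob's resistance:** The last moment readings were about 0.21–0.24 N m. Taken alone they suggest 15–19 N, which is higher than the angle estimate but still under 24 N. They were noisy, with readings up to 0.20 N m while the jar was still sliding freely, so I trusted the angle more.
- **Knob position:** In the last picture the bar's angle, judged by eye, was about 5° short of the turn I made. I did not measure or correct this.
- **Final look:** The cork had not moved after I let go. The jar stood upright between the pad and the V stop. The gripper touched nothing, and the nearby items in view looked undisturbed. The cloche was not in that last picture.

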